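# Open the combination padlock and take it off the tool case's hasp

### The arm

A 7-joint arm with a two-finger parallel gripper is mounted at the origin on a cart in front of the work surface, level with it; the furniture and walls round the work are solid. World frame = base frame: x ahead of the robot, y to its left, z up, the work surface at z = 0. Lengths are in m, angles in rad, forces in N, time in s.
With the tool pointing down it reaches from about 0.425 to 0.875 m from the base axis. Payload 8.4 kg.
Tool frame: the origin (TCP) lies midway between the tips of the shut fingers; the grasp point (between the pads) lies robot.pinch_z behind it (robot.pinch_z is the distance from the TCP to the grasp point, in m); z points along the fingers, y is the line along which they close (so a half turn about z gives the same grasp; the last joint's range is limited). The gripper opens to 87 mm and grips with 3 to 60 N. Pads are 19 mm wide; open, the fingers measure 117 mm over their backs; the gripper's body (75 mm by 190 mm) begins 51 mm behind the grasp point.
Start: joints at [-1.22, 0.333, 0.04, 1.465, -0.013, 1.343, -0.059], TCP at [0.283, 0.585, 0.223] pointing down, gripper open.
Joint ranges: [-2.58, 2.58], [-0.38, 2.09], [-1.3, 1.39], [0.25, 2.4], [-1.5, 4.64], [0.08, 2.09], [-2.65, 2.65]. Speed limits (rad/s): [2.22, 2.22, 2.79, 2.79, 3.14, 3.14, 3.14].

### API

Orientations are given as [roll, pitch, yaw] about the fixed x, y, z axes, in that order (R = Rz(yaw) Ry(pitch) Rx(roll)).
In Python, from plant import readout, viewer, ticket, robot gives the robot as it stands.
- The arm moves only by the tool drive_tool, never from a script. Its argument "deltas" is a list of rows, each a list of 5 numbers: the opening, from 0 (shut) to 1 (fully open), then the shift along the tool's x, y, z in mm, then the turn about the tool's z in rad. A call has exactly 5 rows; each row shifts and turns the commanded pose from where the row before left it, along the tool's axes as they then stand; what a row does not reach is not made up. A row lasts 1/8 s, in which the tool goes at most 62.5 mm and 10.7 degrees, less where a joint would pass 70% of its speed; a pose out of reach is approached as far as the arm can. A call with a gripper value outside its range is refused whole. The fingers move at their own pace and stop on an object; "newtons" is the grip in N (left out, the last holds). Time passes only in rows, so rows that do not move let the fingers close, or fill a call up. It gives the time, the measured TCP pose, the force, the opening and the grip force at its end, in the units of the state.
- readout.observe(): the state, without advancing time (a new reading comes with each control period).
- viewer.grab_frame(name): name is "scene" or "top" or "wrist"; returns (picture, depth): 400x640x3 uint8, blue, green, red; 400x640 float32, m along the optical axis (not along the pixel's ray), 0 where there is no reading.
- viewer.calibration(name): a dict with "intrinsics" (3x3 intrinsics, pixels), "k1" (the pictures are not rectified: a ray, as slopes to the right and down, at radius r is drawn at 1 + k1 r^2 times it, then the intrinsics apply), "R" (3x3) and "t" (3): a world point X has camera coordinates R X + t. Camera axes: x right, y down, z forward; pixel columns grow to the right and rows downward; lengths in m; the calibration is good to about 2 mm. A picture is of the moment at which its call begins: read the wrist's pose just before it. calibration takes no time and is no camera call; for the wrist camera it gives the pose at the moment of the call.
- ticket.job_done(): hands the job in; it is judged then, once.
The state is a dict: "clock": time; "qpos": joint angles; "joint_velocities": joint speeds; "effort": joint torques, N m; "tcp_pos": TCP position; "orientation": TCP orientation; "contact_force": force on the tool from outside, world axes, zero at the start; "ft_torque": the same for the moment, N m; "opening": finger opening in m; "gripper_force": force on a finger pad.
Only numpy, scipy, OpenCV 4.12 (cv2) and the standard library are available. Lean on these libraries where they do the work, as an engineer would, in place of code of your own. Each camera call takes 0.05 s, during which the arm holds its last target. There are 200 camera calls.

### The job

The green steel tool case is locked by a round combination padlock that lies dial up on its lid, its shackle through the hasp's staple: feeling the clicks, turn the dial clockwise until its white line stands at the fifth mark clockwise from the shackle (do not overrun it), then back anticlockwise to the third mark, and pull the shackle fully open. Slip the open lock off the staple and finish holding it up in the gripper, still and about level with its dial up, at least a hand's width above the lid; leave the things lying around where they are.

Things in the scene. Friction and masses are not known exactly. Their poses are not given: they have to be found in the camera images.
- tool_case: closed green steel case, 132 (x) x 222 (y) x 48 mm, standing fixed on the table. Origin: centre of its underside; z up, x from its front (catch and hasp leaf) to its back, y along its length. The flat lid top is at z = 47.6 mm. A steel hasp strap, 16 mm wide and 2 mm thick, comes over the front edge at y = +35 mm and ends at x = 0; the staple stands on it.
- padlock: loose round steel padlock, 54 mm across, 24 mm thick, about 0.4 kg, lying on its back on the lid; grip it across the 54 mm. Origin: centre of its underside, on the dial's axis; z up, y to the shackle. A 40 mm wide shoulder for the shackle ends at y = +26 mm. At the start its y axis lies along the case's y and the staple is some 40 mm from the origin along +y.
- lock_dial (a joint): dial angle, rad, growing clockwise from above: 0 when its white line points to mark 0 (padlock +y); turns endlessly. Clicks at every mark (0.524 rad, 0.05 N m; let go, it settles in the nearest). Opens only after coming clockwise to mark 5 (2.618), then back anticlockwise to mark 3 (1.571), each within 0.2. If mark 5 was overrun, go back anticlockwise to -0.3 and come again.
- dial_grip (a point): on the dial's axis, 36 mm above the padlock's underside, the height to grip the knob. The black ribbed knob is round, 26 mm across, from 27 to 44 mm above the underside, over a 33 mm flange on the padlock's face (24 mm). Twelve black marks stand round it on the face, 30 degrees apart; the long thick one is mark 0, at the shackle.
- lock_shackle (a joint): how far the shackle is drawn out of the padlock along padlock +y, m: 0 shut, 0.022 fully open. Blocked after 1 to 3 mm unless the combination has been dialled; else it slides stiffly (about 3 N) and stays where it is left.
- shackle_bow (a point): outer middle of the shackle's bow, on its bar's centre line: shut, 53.5 mm along padlock +y from the origin, 10 mm above the underside. The shackle is a level U of round 7 mm bar, legs at padlock x = +13 (stays in the body) and -13 mm (comes free), 19 mm clear between them. Fully out, the free tip is at y = 42 mm: a gap of 16 mm to the shoulder (y = 26 to 42).
- staple (a point): middle of the staple's top bar, 18.5 mm above the lid. The staple is a fixed arch of 5 mm round bar across the case (along its x), uprights 18 mm apart, 21 mm high, 16 mm clear under it. The free shackle leg runs under it, 3 mm clear each side, one upright inside the U. From the start the lock can move about 4 to 10 mm along padlock -y until the bow catches the inner upright.
- padlock_gap (a point): padlock point x = -13, y = +35, z = 10 mm. Working the dial can swing the lock 0.15 rad; turn it back in line with the case. Body pulled along padlock -y after dialling: the staple holds the bow, the shackle comes out. Then move this point back along +y right under the staple (4 mm either way; a skewed leg tip catches an upright): the gap is at the staple, the lock lifts straight off.
- electrical_tape: black roll of tape, 53 mm across and 19 mm high, lying on the far left part of the lid; origin at the centre of its underside. Leave it.
- solder_spool: yellow spool of solder, 60 mm across and 45 mm high, standing to the right of the case; origin at the centre of its underside. Leave it.
- marker: marker pen, 17 x 135 x 16 mm, lying to the left of the case; origin at the centre of its underside. Leave it.
- glass_cutter: glass cutter with a pale handle, 17 x 151 x 17 mm, lying behind the case; origin at the centre of its underside. Leave it.
- grozing_pliers: pliers with blue handles, 64 x 192 x 12 mm, lying on the table well to the left of the case; origin at the centre of its underside. Leave them.
Not all that is in view belongs to the job. Leave any blue, orange or pink look-alike of the padlock alone.

How it is judged:
On the way, in this order (a step that is already met when the one before it is completed fails the run):
1. the dial has come to the fifth mark clockwise from the shackle, the shackle still shut ((value of joint lock_dial between 2.398 and 2.838 rad or value of joint lock_dial between 8.681 and 9.121 rad) and value of joint lock_shackle below 0.004 m), for 0.1 s.
2. the dial is back at the third mark, the shackle still shut ((value of joint lock_dial between 1.351 and 1.791 rad or value of joint lock_dial between 7.634 and 8.074 rad) and value of joint lock_shackle below 0.004 m), for 0.1 s.
3. the shackle is drawn fully open, the lock still low on the lid at the staple (value of joint lock_shackle above 0.018 m and z of padlock in the frame of tool_case below 0.054 m and horizontal distance between padlock and staple below 0.09 m), for 0.1 s.
At the end, for the whole second after the job is handed in: the padlock is held by the fingers, still, its shackle drawn out at least 18 mm, its underside 77 mm or more above the lid (125 mm above the foot of the case), its dial up within 0.45 rad, touching nothing of the case; the things lying round are within 40 mm of where they were (value of joint lock_shackle above 0.018 m and z of padlock in the frame of tool_case above 0.125 m and contact force between the fingers and padlock above 1.5 N and contact force between padlock and tool_case below 0.1 N and angle between padlock's own z axis and vertical below 0.45 rad and linear speed of padlock below 0.04 m/s and distance of each of electrical_tape, solder_spool, marker, glass_cutter, grozing_pliers from where it was at the start of the episode below 0.04 m); the arm keeps its last pose, push and grip.
It fails at once if the shackle is forced while the dial is off the third mark (value of joint lock_shackle above 0.009 m and not (value of joint lock_dial between 1.171 and 1.971 rad or value of joint lock_dial between 7.454 and 8.254 rad)).
It fails at once if a thing lying round about is knocked away (over 60 mm) (distance of any of electrical_tape, solder_spool, marker, glass_cutter, grozing_pliers from where it was at the start of the episode above 0.06 m).
It also fails if it takes over 64 s, if anything falls off the work surface, if the arm or the gripper's body presses on something with over 40 N, if the wrist force passes 120 N, or if a joint passes its speed limit or range.

## Working session

There is one attempt and no reset: what is moved stays moved. The work goes in short steps, Python scripts to look and compute and a tool call to move; the robot and the scene stay as the last step left them, time stands still between calls to the robot, and variables do not carry over. Pictures are saved under pics/ and viewed, at most 12 in all, crops included, and the job is handed in when it is done.

Besides the shell and the picture viewer there is one more tool, called as name(argument=value, ...), one argument or row to a line, values as JSON. drive_tool: Moves the arm, as the interface text tells. Its arguments: {"type":"object","properties":{"deltas":{"type":"array"},"newtons":{"type":"number"}},"required":["deltas"]}

```bash
mkdir -p pics; ls
python3 - <<'E'
from plant import readout, viewer, ticket, robot
import cv2
print(readout.observe()); print(robot.pinch_z)
for n in ("scene","top"):
    p,d=viewer.grab_frame(n); cv2.imwrite(f"pics/{n}0.png",p)
    c=viewer.calibration(n); print(n,c)
E
```

```text
pics
{'clock': 0.0, 'qpos': array([-1.22020906,  0.33392502,  0.03988231,  1.46631411, -0.01339385,
        1.34332471, -0.05851704]), 'joint_velocities': array([-6.69876482e-04,  5.49709154e-04, -1.16133173e-03, -1.25354829e-03,
        8.00770158e-05, -3.99260397e-04,  1.74021051e-04]), 'effort': array([-8.60571745e-04, -6.56365442e+01,  1.33497354e+00, -4.03802025e+01,
       -5.96477464e-02,  4.46525076e-02,  1.62031220e-04]), 'tcp_pos': array([0.28242085, 0.58488277, 0.22162933]), 'orientation': array([-3.13989201e+00,  1.24528935e-04,  2.69176402e+00]), 'contact_force': array([-0.1988378 , -0.22002105, -0.90756751]), 'ft_torque': array([ 0.00712515, -0.01444441, -0.07127941]), 'gripper_force': 0.0, 'opening': 0.0868272237828703}
0.0187
scene {'intrinsics': array([[518.78763785,   0.        , 314.89141257],
       [  0.        , 518.78763785, 198.94086293],
       [  0.        ,   0.        ,   1.        ]]), 'k1': -0.11524096093437546, 'R': array([[ 0.81310452, -0.58198162,  0.01258727],
       [-0.36116409, -0.52131586, -0.77316898],
       [ 0.45653208,  0.62412112, -0.63407514]]), 't': array([-0.44387501,  0.24379777,  0.9297382 ])}
top {'intrinsics': array([[396.04354282,   0.        , 318.52582201],
       [  0.        , 396.04354282, 197.91123349],
       [  0.        ,   0.        ,   1.        ]]), 'k1': -0.028528146658860432, 'R': array([[-9.27858852e-03, -9.99956591e-01,  8.50926907e-04],
       [-9.89154040e-01,  9.05359825e-03, -1.46602583e-01],
       [ 1.46588516e-01, -2.20196284e-03, -9.89195106e-01]]), 't': array([-0.01002904,  0.52521293,  0.85113258])}
```

View pics/top0.png

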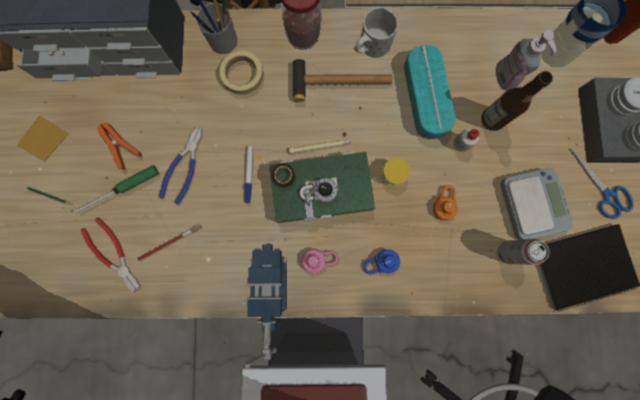

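View pics/scene0.png

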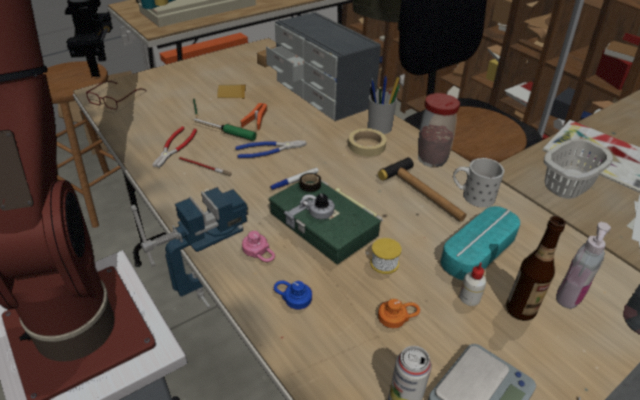

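The top view shows the case at about (322,187), with the padlock knob at about (325,188), the shackle and staple towards the left at about (306,192), and the tape at (284,174). The pink, blue and orange look-alikes lie in front and to the right.

```bash
cat > h.py <<'E'
import numpy as np, cv2
from plant import readout, viewer, ticket, robot
def cloud(n):
    """picture, world point per pixel (nan if none)"""
    c=viewer.calibration(n); p,d=viewer.grab_frame(n)
    K=c["intrinsics"]; v,u=np.mgrid[0:400,0:640].astype(np.float32)
    s=cv2.undistortPoints(np.stack([u.ravel(),v.ravel()],1)[:,None],K,np.array([c["k1"],0,0,0.])).reshape(400,640,2)
    X=np.dstack([s[...,0]*d,s[...,1]*d,d]).astype(float)
    X[d<=0]=np.nan
    return p,(X-c["t"])@c["R"],c
def proj(c,X):
    return cv2.projectPoints(np.atleast_2d(X).astype(float),cv2.Rodrigues(c["R"])[0],c["t"],c["intrinsics"],np.array([c["k1"],0,0,0.]))[0][:,0]
def st():
    o=readout.observe(); np.set_printoptions(precision=4,suppress=True)
    print(o["clock"],o["tcp_pos"],o["orientation"],o["contact_force"],o["ft_torque"],o["opening"],o["gripper_force"],o["qpos"])
    return o
E
python3 - <<'E'
from h import *
p,W,c=cloud("top")
hsv=cv2.cvtColor(p,cv2.COLOR_BGR2HSV)
z=W[...,2]
box=np.zeros((400,640),bool); box[145:228,262:382]=1
lid=box&(z>.04)&(z<.055)
print("lid z",np.median(z[lid]),lid.sum())
allm=box&(z>.035)
r=cv2.minAreaRect((W[allm][:,:2]*1000).astype(np.float32)); print("case",r)
lr=cv2.minAreaRect((W[lid][:,:2]*1000).astype(np.float32)); print("lid",lr)
for lo,hi in((.08,.11),(.0725,.08),(.069,.0735),(.06,.068)):
    m=box&(z>lo)&(z<hi); print(lo,m.sum(),np.median(z[m]) if m.any() else 0,np.nanmean(W[m],0) if m.any() else 0)
cv2.imwrite("pics/topc.png",cv2.resize(p[150:226,262:382],None,fx=6,fy=6,interpolation=cv2.INTER_CUBIC))
zz=np.clip((z[150:226,262:382]-.03)/.07*255,0,255).astype(np.uint8)
cv2.imwrite("pics/topz.png",cv2.resize(zz,None,fx=6,fy=6,interpolation=cv2.INTER_NEAREST))
E
```

```text
lid z 0.0479924568598873 5030
case ((550.892578125, -21.583465576171875), (143.13031005859375, 223.12423706054688), 7.039835453033447)
lid ((550.892578125, -21.583465576171875), (143.13031005859375, 223.12423706054688), 7.039835453033447)
0.08 118 0.09140448035597795 [ 0.53941676 -0.02885619  0.09094029]
0.0725 121 0.07386219803730398 [ 0.53724629 -0.02954758  0.07421795]
0.069 262 0.07133345346677916 [ 0.54086383 -0.02601133  0.07134197]
0.06 333 0.06575348103588068 [0.56100794 0.04275913 0.0651673 ]<stdin>:14: RuntimeWarning: invalid value encountered in cast
```

View pics/topc.png

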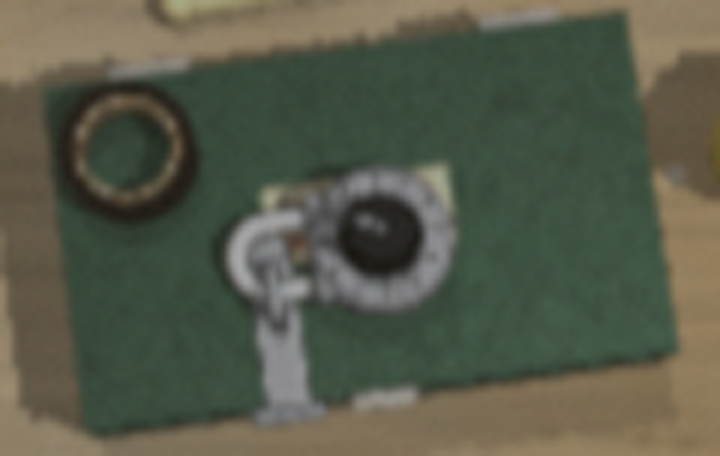

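```bash
cat >> h.py <<'E'
def plan(target,yaw,n,op=1.0):
    """n rows from the measured pose to target/yaw; tool points down, tool frame x=(c,s), y=(s,-c), z=down"""
    o=readout.observe(); p=o["tcp_pos"].copy(); y0=o["orientation"][2]
    turn=(y0-yaw+np.pi)%(2*np.pi)-np.pi; step=(np.asarray(target)-p)/n*1000; y=y0
    for i in range(n):
        c,s=np.cos(y),np.sin(y)
        print([op,round(c*step[0]+s*step[1],1),round(s*step[0]-c*step[1],1),round(-step[2],1),round(turn/n,3)],",")
        y-=turn/n
E
python3 - <<'E'
from h import *
o=st(); c=viewer.calibration("wrist"); C=-c["R"].T@c["t"]; y=o["orientation"][2]
B=np.array([[np.cos(y),np.sin(y),0],[np.sin(y),-np.cos(y),0],[0,0,-1]])
print("cam in tool",B@(C-o["tcp_pos"])," fwd",B@c["R"][2]," right",B@c["R"][0], c["intrinsics"])
plan([.54,-.03,.24],1.695,15)
E
```

```text
0.15 [0.2825 0.585  0.2219] [-3.1404  0.0001  2.6917] [-0.8852  0.5287 -0.1987] [ 0.0037  0.0067 -0.0111] 0.08688946467777836 0.0 [-1.2202  0.3337  0.0399  1.466  -0.0134  1.3433 -0.0585]
cam in tool [ 0.0746  0.0008 -0.1626]  fwd [-0.2691 -0.002   0.9631]  right [-0.0001  1.      0.002 ] [[291.7653   0.     320.3601]
 [  0.     291.7653 194.2082]
 [  0.       0.       1.    ]]
[1.0, np.float64(-33.3), np.float64(-29.5), np.float64(-1.2), np.float64(0.066)] ,
[1.0, np.float64(-35.2), np.float64(-27.2), np.float64(-1.2), np.float64(0.066)] ,
[1.0, np.float64(-36.9), np.float64(-24.8), np.float64(-1.2), np.float64(0.066)] ,
[1.0, np.float64(-38.5), np.float64(-22.3), np.float64(-1.2), np.float64(0.066)] ,
[1.0, np.float64(-39.9), np.float64(-19.7), np.float64(-1.2), np.float64(0.066)] ,
[1.0, np.float64(-41.1), np.float64(-17.0), np.float64(-1.2), np.float64(0.066)] ,
[1.0, np.float64(-42.1), np.float64(-14.2), np.float64(-1.2), np.float64(0.066)] ,
[1.0, np.float64(-43.0), np.float64(-11.4), np.float64(-1.2), np.float64(0.066)] ,
[1.0, np.float64(-43.6), np.float64(-8.5), np.float64(-1.2), np.float64(0.066)] ,
[1.0, np.float64(-44.1), np.float64(-5.6), np.float64(-1.2), np.float64(0.066)] ,
[1.0, np.float64(-44.4), np.float64(-2.7), np.float64(-1.2), np.float64(0.066)] ,
[1.0, np.float64(-44.4), np.float64(0.3), np.float64(-1.2), np.float64(0.066)] ,
[1.0, np.float64(-44.3), np.float64(3.2), np.float64(-1.2), np.float64(0.066)] ,
[1.0, np.float64(-44.0), np.float64(6.2), np.float64(-1.2), np.float64(0.066)] ,
[1.0, np.float64(-43.5), np.float64(9.1), np.float64(-1.2), np.float64(0.066)] ,
```

drive_tool(
  deltas=[
    [1, -33, -30, -1, 0.066],
    [1, -35, -27, -1, 0.066],
    [1, -37, -25, -1, 0.066],
    [1, -38, -22, -1, 0.066],
    [1, -40, -20, -1, 0.066],
  ],
)

```text
clock: 0.78
tcp_pos: [0.3681, 0.3787, 0.2274]
orientation: [-3.141, -0.0, 2.36]
contact_force: [1.0, 0.6, -0.3]
opening: 0.0871
gripper_force: 0.0
```

drive_tool(
  deltas=[
    [1, -41, -17, -1, 0.066],
    [1, -42, -14, -1, 0.066],
    [1, -43, -11, -1, 0.066],
    [1, -44, -8, -1, 0.066],
    [1, -44, -6, -1, 0.066],
  ],
)

```text
clock: 1.4
tcp_pos: [0.4552, 0.1743, 0.2325]
orientation: [3.142, -0.0, 2.03]
contact_force: [0.2, -0.2, 0.3]
opening: 0.0873
gripper_force: 0.0
```

drive_tool(
  deltas=[
    [1, -44, -3, -1, 0.066],
    [1, -44, 0, -1, 0.066],
    [1, -44, 3, -1, 0.066],
    [1, -44, 6, -1, 0.066],
    [1, -43, 9, -1, 0.066],
  ],
)

```text
clock: 2.02
tcp_pos: [0.5404, -0.0289, 0.2376]
orientation: [3.142, -0.0, 1.7]
contact_force: [1.8, -0.2, 0.4]
opening: 0.0871
gripper_force: 0.0
```

Run:
```python
from h import *
st(); p,W,c=cloud("wrist"); np.savez("w1.npz",p=p,W=W)
z=W[...,2]
for lo,hi in((.085,.1),(.0695,.0735),(.045,.05)):
    m=(z>lo)&(z<hi)&(np.hypot(W[...,0]-.54,W[...,1]+.03)<.05); print(lo,m.sum(),np.mean(W[m],0),np.median(z[m]))
    if lo>.05: print(cv2.minEnclosingCircle((W[m][:,:2]*1000).astype(np.float32)))
q=proj(c,[.54,-.03,.09])[0]; print(q)
x,y=int(q[0]),int(q[1]); x0=max(x-70,0);y0=max(y-80,0); print(x0,y0)
cv2.imwrite("pics/w1.png",p)
cv2.imwrite("pics/w1c.png",cv2.resize(p[y0:y0+110,x0:x0+150],None,fx=5,fy=5,interpolation=cv2.INTER_CUBIC))
```

```text
2.025 [ 0.5404 -0.0289  0.2376] [ 3.1416 -0.0002  1.6998] [ 1.7801 -0.1776  0.3977] [-0.0539  0.0047 -0.0366] 0.08711336812568216 0.0 [-0.5944  0.103   0.6149  1.735  -0.0614  1.3228  0.1621]
0.085 423 [ 0.5386 -0.0279  0.0917] 0.09199877299738174
((538.7794799804688, -28.6811580657959), 12.932835578918457)
0.0695 908 [ 0.5382 -0.0264  0.0718] 0.07189695867468068
((534.3245239257812, -19.436891555786133), 36.11362838745117)
0.045 2852 [ 0.5418 -0.0328  0.0483] 0.04833067501761253
[320.4427 184.3786]
250 104
```

View pics/w1.png

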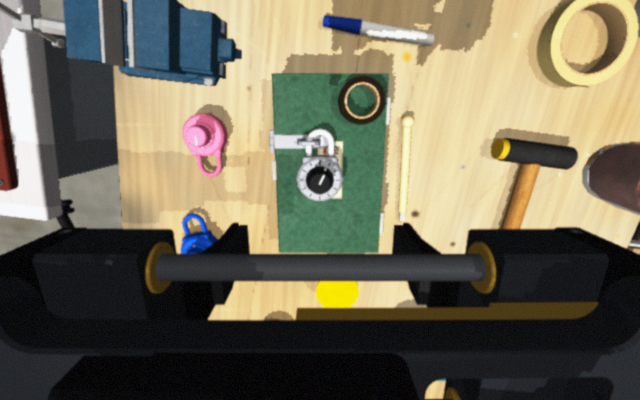

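The wrist view shows the padlock at (320,178), its shackle pointing up to (321,138), the staple and strap at (300,142), and the case aligned with the image.

View pics/w1c.png

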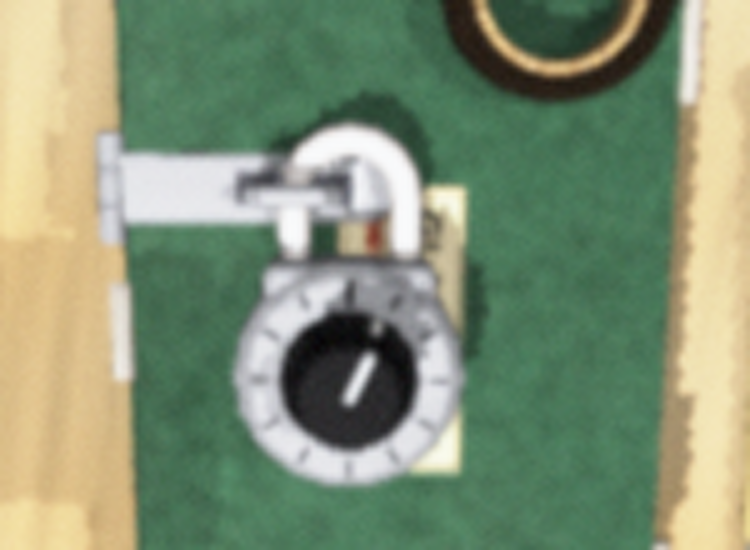

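Run:
```python
from h import *
d=np.load("w1.npz"); p,W=d["p"],d["W"]; z=W[...,2]; b=p.max(2)
m=(z>.089)&(z<.1)&(np.hypot(W[...,0]-.5388,W[...,1]+.0285)<.012)&(b>120)
P=W[m][:,:2]; print(m.sum(),P.mean(0)); 
vx,vy,_,_=cv2.fitLine(P.astype(np.float32),cv2.DIST_L2,0,.01,.01).ravel(); print("line dir",vx,vy)
# case frame from the lid in this view
l=(z>.044)&(z<.051)&(W[...,0]>.45)&(W[...,0]<.65)&(W[...,1]>-.15)&(W[...,1]<.12)
r=cv2.minAreaRect((W[l][:,:2]*1000).astype(np.float32)); print(r)
s=(z>.063)&(z<.0705)&(np.hypot(W[...,0]-.525,W[...,1]-.012)<.022)
print("staple cand",s.sum(),W[s].mean(0)); 
for a in W[s][::6]: print((a*1000).round(1))
```

```text
38 [ 0.54009183 -0.02606571]
line dir 0.12206858 0.99252164
((549.1542358398438, -21.049476623535156), (143.2039794921875, 222.6798095703125), 7.491469383239746)
staple cand 158 [0.52348893 0.00383652 0.06790635]
[510.1  11.   64.4]
[517.   12.3  68.2]
[523.7  13.1  67.8]
[530.4  13.7  64.9]
[516.   11.   68.2]
[522.7  12.   69.1]
[530.5  12.6  65.4]
[515.    9.8  68.2]
[522.8  10.7  67.7]
[529.5  11.5  66.5]
[514.1   8.6  68.8]
[520.7   9.3  67.6]
[527.5  10.3  69. ]
[515.2   7.4  66.6]
[522.    8.4  67.6]
[528.7   9.1  66.3]
[530.2  -3.5  65.4]
[537.1  -2.5  65.7]
[520.1  -5.8  66.4]
[527.   -4.6  68.7]
[533.8  -3.5  69.7]
[540.6  -2.9  68.2]
[522.6  -6.2  69.3]
[529.4  -5.3  69.3]
[519.4  -7.7  69.5]
[526.2  -6.7  70.2]
[531.9  -7.1  70.2]
```

The dial's white line points to about mark 1, roughly 28° clockwise from the shackle, and the lock is in line with the case. From there it needs +2.09 rad to reach mark 5, then −1.05 rad back to mark 3. I'll pre-turn by −1.05 while descending.

Run:
```python
from h import *
st(); plan([.5388,-.0286,.0775],1.70+1.05,10,.6)
```

```text
2.075 [ 0.5417 -0.0352  0.2379] [3.1404 0.0029 1.6907] [-1.928  -4.504   0.0517] [-0.3518  0.1301  0.0198] 0.08657986993435247 0.0 [-0.59    0.1055  0.6219  1.7326 -0.0606  1.3219  0.164 ]
[0.6, np.float64(0.7), np.float64(-0.2), np.float64(16.0), np.float64(-0.106)] ,
[0.6, np.float64(0.7), np.float64(-0.1), np.float64(16.0), np.float64(-0.106)] ,
[0.6, np.float64(0.7), np.float64(-0.1), np.float64(16.0), np.float64(-0.106)] ,
[0.6, np.float64(0.7), np.float64(0.0), np.float64(16.0), np.float64(-0.106)] ,
[0.6, np.float64(0.7), np.float64(0.1), np.float64(16.0), np.float64(-0.106)] ,
[0.6, np.float64(0.7), np.float64(0.2), np.float64(16.0), np.float64(-0.106)] ,
[0.6, np.float64(0.7), np.float64(0.2), np.float64(16.0), np.float64(-0.106)] ,
[0.6, np.float64(0.6), np.float64(0.3), np.float64(16.0), np.float64(-0.106)] ,
[0.6, np.float64(0.6), np.float64(0.4), np.float64(16.0), np.float64(-0.106)] ,
[0.6, np.float64(0.6), np.float64(0.4), np.float64(16.0), np.float64(-0.106)] ,
```

drive_tool(
  deltas=[
    [0.6, 0, 0, 20, -0.175],
    [0.6, 0, 0, 20, -0.175],
    [0.6, 0, 0, 20, -0.175],
    [0.6, 0, 0, 10, -0.175],
    [0.6, 0, 0, 0, 0],
  ],
)

```text
clock: 2.7
tcp_pos: [0.5394, -0.0274, 0.1667]
orientation: [-3.14, -0.001, 2.401]
contact_force: [0.2, 0.1, 0.5]
opening: 0.0536
gripper_force: 0.0
```

Run:
```python
from h import *
st(); p,W,c=cloud("wrist"); z=W[...,2]
m=(z>.086)&(z<.097)&(np.hypot(W[...,0]-.54,W[...,1]+.03)<.025)
print(m.sum(),cv2.minEnclosingCircle((W[m][:,:2]*1000).astype(np.float32)),np.median(z[m]))
m=(z>.0695)&(z<.0735)&(np.hypot(W[...,0]-.5388,W[...,1]+.0286)<.028)&(W[...,1]<-.025)
print(m.sum(),cv2.minEnclosingCircle((W[m][:,:2]*1000).astype(np.float32)))
cv2.imwrite("pics/w2.png",p)
o=st(); plan([.5388,-.0286,.0775],1.70+1.05,5,.6)
```

```text
2.7 [ 0.5394 -0.0274  0.1667] [-3.1401 -0.0012  2.4009] [0.22  0.119 0.501] [-0.0547  0.0343  0.0014] 0.05364620545259821 0.0 [-0.5338  0.1565  0.5576  1.8296 -0.0889  1.1822  0.8822]
667 ((538.6476440429688, -28.475421905517578), 12.938268661499023) 0.09197813337572879
670 ((538.7489013671875, -30.063539505004883), 26.102035522460938)
2.75 [ 0.54   -0.0275  0.1675] [-3.1411 -0.0004  2.3979] [0.5302 0.5419 0.9931] [-0.0589 -0.028   0.0003] 0.05271410979554299 0.0 [-0.5341  0.156   0.558   1.8285 -0.0888  1.1824  0.8793]
[0.6, np.float64(0.0), np.float64(-0.3), np.float64(18.0), np.float64(-0.07)] ,
[0.6, np.float64(0.0), np.float64(-0.3), np.float64(18.0), np.float64(-0.07)] ,
[0.6, np.float64(0.1), np.float64(-0.3), np.float64(18.0), np.float64(-0.07)] ,
[0.6, np.float64(0.1), np.float64(-0.3), np.float64(18.0), np.float64(-0.07)] ,
[0.6, np.float64(0.1), np.float64(-0.3), np.float64(18.0), np.float64(-0.07)] ,
```

drive_tool(
  deltas=[
    [0.6, 0, -0.3, 22, -0.09],
    [0.6, 0, -0.3, 22, -0.09],
    [0.6, 0, -0.3, 22, -0.09],
    [0.6, 0, -0.3, 22, -0.08],
    [0.6, 0, 0, 2, 0],
  ],
)

```text
clock: 3.38
tcp_pos: [0.5389, -0.0285, 0.077]
orientation: [-3.141, -0.002, 2.748]
contact_force: [-0.0, 0.4, -0.1]
opening: 0.0521
gripper_force: 0.0
```

Run:
```python
from h import *
st(); plan([.5387,-.0285,.0775],1.70+1.05,5,.6)
```

```text
3.375 [ 0.5389 -0.0285  0.077 ] [-3.1406 -0.0015  2.748 ] [-0.0263  0.3826 -0.1298] [-0.0434 -0.0153  0.0658] 0.05205278505933171 0.0 [-0.4712  0.2563  0.5051  1.9222 -0.1459  1.0006  1.2765]
[0.6, np.float64(0.0), np.float64(-0.0), np.float64(-0.1), np.float64(-0.0)] ,
[0.6, np.float64(0.0), np.float64(-0.0), np.float64(-0.1), np.float64(-0.0)] ,
[0.6, np.float64(0.0), np.float64(-0.0), np.float64(-0.1), np.float64(-0.0)] ,
[0.6, np.float64(0.0), np.float64(-0.0), np.float64(-0.1), np.float64(-0.0)] ,
[0.6, np.float64(0.0), np.float64(-0.0), np.float64(-0.1), np.float64(-0.0)] ,
```

Dead on. Now close on the knob.

drive_tool(
  deltas=[
    [0.2, 0, 0, 0, 0],
    [0.2, 0, 0, 0, 0],
    [0.2, 0, 0, 0, 0],
    [0.2, 0, 0, 0, 0],
    [0.2, 0, 0, 0, 0],
  ],
  newtons=20,
)

```text
clock: 4.0
tcp_pos: [0.5398, -0.029, 0.078]
orientation: [-3.142, 0.001, 2.751]
contact_force: [-1.0, -2.4, 5.0]
opening: 0.024
gripper_force: 20.0
```

drive_tool(
  deltas=[
    [0.2, 0, 0, 0, 0.12],
    [0.2, 0, 0, 0, 0.16],
    [0.2, 0, 0, 0, 0.16],
    [0.2, 0, 0, 0, 0.16],
    [0.2, 0, 0, 0, 0.12],
  ],
)

```text
clock: 4.62
tcp_pos: [0.5395, -0.0284, 0.0779]
orientation: [3.141, -0.0, 2.027]
contact_force: [-3.3, -0.2, 4.8]
opening: 0.0239
gripper_force: 20.0
```

drive_tool(
  deltas=[
    [0.2, 0, 0, 0, 0.16],
    [0.2, 0, 0, 0, 0.16],
    [0.2, 0, 0, 0, 0.16],
    [0.2, 0, 0, 0, 0.16],
    [0.2, 0, 0, 0, 0.14],
  ],
)

```text
clock: 5.25
tcp_pos: [0.5395, -0.0285, 0.0779]
orientation: [-3.141, -0.0, 1.247]
contact_force: [-2.3, -0.5, 6.3]
opening: 0.024
gripper_force: 20.0
```

Run:
```python
from h import *
st(); p,W,c=cloud("wrist"); st()
q=proj(c,[.5387,-.0285,.075])[0].astype(int); print(q)
x0,y0=max(q[0]-75,0),max(q[1]-90,0)
cv2.imwrite("pics/w3.png",cv2.resize(p[y0:y0+120,x0:x0+160],None,fx=5,fy=5,interpolation=cv2.INTER_CUBIC))
```

```text
5.25 [ 0.5395 -0.0285  0.0779] [-3.1414 -0.0002  1.2468] [-2.3041 -0.533   6.2747] [-0.3392  0.5434  0.0171] 0.02396671487527782 20.00279449566733 [-0.679   0.2926  0.755   1.93   -0.2361  1.0085 -0.1421]
5.3 [ 0.5395 -0.0285  0.0779] [-3.1414 -0.0002  1.2396] [-3.0029 -0.8961  8.0452] [-0.3863  0.7231 -0.0149] 0.024000485945204108 20.02298600273207 [-0.6798  0.2929  0.756   1.93   -0.2366  1.0086 -0.1488]
[320 238]
```

View pics/w3.png

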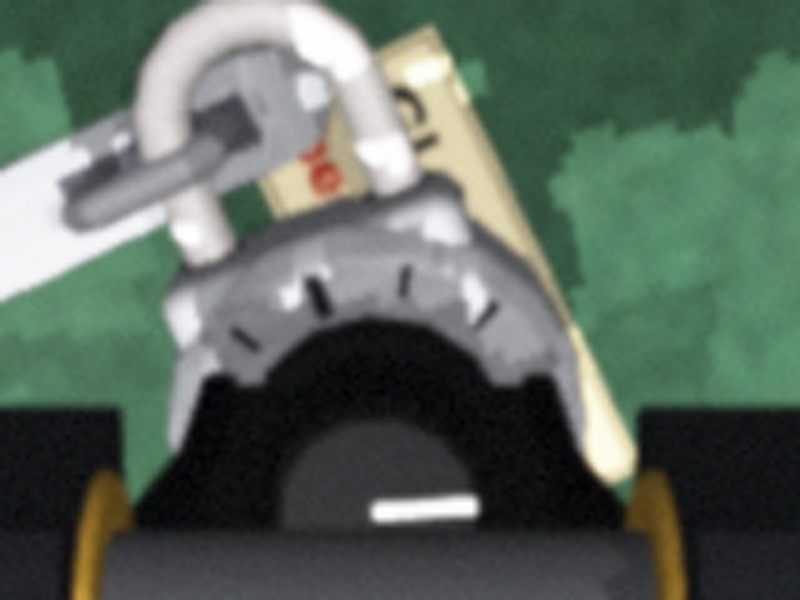

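The white line is visible between the fingers, running from (370,512) to (478,505) in the crop. Mark 0 is at (318,295), mark 1 at (404,280) and mark −1 at (246,338), so I can measure the dial against the lock directly.

```bash
cat >> h.py <<'E'
def onplane(c,uv,z):
    """pixels -> world points on the height z"""
    s=cv2.undistortPoints(np.float64(uv).reshape(-1,1,2),c["intrinsics"],np.array([c["k1"],0,0,0.]))[:,0]
    r=np.c_[s,np.ones(len(s))]@c["R"]; C=-c["R"].T@c["t"]
    return C+r*((z-C[2])/r[:,2])[:,None]
E
python3 - <<'E'
from h import *
c=viewer.calibration("wrist")
f=lambda L,z: onplane(c,[((x+.5)/5-.5+245,(y+.5)/5-.5+148) for x,y in L],z)
l=f([(370,512),(478,505)],.0917); m=f([(318,295),(404,280),(246,338),(488,313)],.072); leg=f([(163,100),(210,245),(330,40),(395,185)],.0576)
cw=lambda v: np.arctan2(v[0],v[1])
print(l,m); print("line cw",cw(l[1]-l[0]))
# marks are on a circle about the axis at 0, +30, -30, +60 deg: fit axis & angle by least squares
from scipy.optimize import least_squares
a=np.radians([0,30,-30,60])
g=lambda q:(np.c_[q[0]+q[3]*np.sin(a+q[2]),q[1]+q[3]*np.cos(a+q[2])]-m[:,:2]).ravel()
r=least_squares(g,[.539,-.0285,-.13,.022],x_scale=[.01,.01,.1,.01]); print(r.x,np.abs(r.fun).max())
print("legs cw",cw(leg[0]-leg[1]),cw(leg[2]-leg[3]))
E
```

```text
[[ 0.5377258  -0.02771839  0.0917    ]
 [ 0.54943132 -0.03083445  0.0917    ]] [[ 0.53788582 -0.00755478  0.072     ]
 [ 0.54837521 -0.00914226  0.072     ]
 [ 0.52768505 -0.00990233  0.072     ]
 [ 0.55670413 -0.01646313  0.072     ]]
line cw 1.830967136413562
[ 0.53897627 -0.02782081 -0.04893517  0.02085914] 0.0005681435322825099
legs cw 0.05785698777238856 -0.08204498969542079
```

drive_tool(
  deltas=[
    [0.2, 0, 0, 0, 0.16],
    [0.2, 0, 0, 0, 0.18],
    [0.2, 0, 0, 0, 0.18],
    [0.2, 0, 0, 0, 0.18],
    [0.2, 0, 0, 0, 0],
  ],
)

```text
clock: 5.92
tcp_pos: [0.5394, -0.0285, 0.0779]
orientation: [-3.141, 0.0, 0.549]
contact_force: [-2.9, -0.4, 7.2]
opening: 0.0238
gripper_force: 20.0
```

```bash
cat >> h.py <<'E'
def dialview(name):
    """save the lock crop, measure the white line's clockwise angle (world)"""
    p,W,c=cloud("wrist"); q=proj(c,[.539,-.028,.0917])[0].astype(int)
    b=p[q[1]-25:q[1]+25,q[0]-25:q[0]+25].min(2); m=np.uint8(b>150)
    n,lab,s,_=cv2.connectedComponentsWithStats(m)
    for i in range(1,n):
        if s[i,4]>15:
            v,u=np.nonzero(lab==i); P=onplane(c,np.c_[u+q[0]-25,v+q[1]-25],.0917)[:,:2]
            d=cv2.fitLine(P.astype(np.float32)*1000,cv2.DIST_L2,0,.01,.01).ravel()[:2]; w=P.mean(0)-[.539,-.028]
            d*=np.sign(d@w); print("blob",s[i],"centre off mm",w*1000,"cw",np.arctan2(d[0],d[1])%(2*np.pi))
    x0,y0=max(q[0]-80,0),max(q[1]-100,0); print("crop",x0,y0)
    cv2.imwrite(f"pics/{name}.png",cv2.resize(p[y0:y0+120,x0:x0+160],None,fx=5,fy=5,interpolation=cv2.INTER_CUBIC))
    return p,W,c
E
python3 - <<'E'
from h import *
st(); dialview("w4"); st()
E
```

```text
5.925 [ 0.5394 -0.0285  0.0779] [-3.1414  0.0003  0.5489] [-2.8505 -0.4276  7.1898] [-0.3919  0.796  -0.0135] 0.023829448516059185 20.026792698190548 [-0.7875  0.3284  0.8934  1.9339 -0.2996  1.0182 -0.7822]
crop 241 149
5.975 [ 0.5394 -0.0285  0.0779] [-3.1414  0.0003  0.551 ] [-3.6837 -0.9804  7.7179] [-0.4328  0.7878 -0.0459] 0.023861533981327405 20.024547467473894 [-0.7871  0.3282  0.8929  1.9339 -0.2994  1.0182 -0.7803]
```

View pics/w4.png

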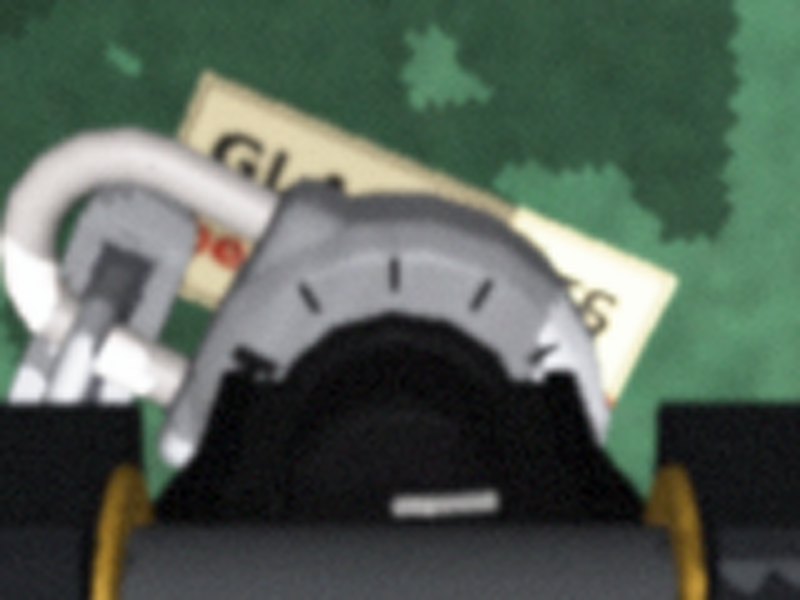

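The line runs from (392,507) to (497,500). Marks 0 to 3 are at (253,360), (310,297), (394,273) and (482,296).

```bash
cat >> h.py <<'E'
def dial(c,x0,y0,line,marks,idx):
    from scipy.optimize import least_squares
    f=lambda L,z: onplane(c,[((x+.5)/5-.5+x0,(y+.5)/5-.5+y0) for x,y in L],z)
    l=f(line,.0917); m=f(marks,.072); a=np.radians(30*np.array(idx))
    g=lambda q:(np.c_[q[0]+q[3]*np.sin(a+q[2]),q[1]+q[3]*np.cos(a+q[2])]-m[:,:2]).ravel()
    r=least_squares(g,[.539,-.0285,-.1,.021],x_scale=[.01,.01,.1,.01])
    d=l[1]-l[0]; w=np.arctan2(d[0],d[1]); print("lock cw",r.x,"res",np.abs(r.fun).max(),"line",w,"dial",(w-r.x[2])%(2*np.pi))
E
python3 - <<'E'
from h import *
dial(viewer.calibration("wrist"),241,149,[(392,507),(497,500)],[(253,360),(310,297),(394,273),(482,296)],[0,1,2,3])
E
```

```text
lock cw [ 0.53871024 -0.02787854 -0.05443366  0.02078321] res 0.00024239348913969797 line 2.5178829139530423 dial 2.5723165754367567
```

drive_tool(
  deltas=[
    [0.2, 0, 0, 0, -0.15],
    [0.2, 0, 0, 0, -0.18],
    [0.2, 0, 0, 0, -0.18],
    [0.2, 0, 0, 0, -0.18],
    [0.2, 0, 0, 0, -0.18],
  ],
)

```text
clock: 6.6
tcp_pos: [0.5401, -0.0287, 0.078]
orientation: [3.14, -0.0, 1.427]
contact_force: [-0.3, -1.6, 2.6]
opening: 0.0241
gripper_force: 20.0
```

drive_tool(
  deltas=[
    [0.2, 0, 0, 0, -0.18],
    [0.2, 0, 0, 0, -0.06],
    [0.2, 0, 0, 0, 0],
    [0.2, 0, 0, 0, 0],
    [0.2, 0, 0, 0, 0],
  ],
)

```text
clock: 7.22
tcp_pos: [0.5399, -0.0284, 0.0779]
orientation: [3.141, -0.0, 1.661]
contact_force: [-0.3, 0.6, 5.2]
opening: 0.024
gripper_force: 20.0
```

Run:
```python
from h import *
st(); dialview("w5"); st()
```

```text
7.225 [ 0.5399 -0.0284  0.0779] [ 3.1409 -0.      1.6607] [-0.2696  0.5871  5.2117] [-0.147  -0.0702  0.0354] 0.024044768906453778 20.01115393009968 [-0.6127  0.2775  0.6735  1.9272 -0.2041  1.0042  0.2423]
blob [25 22 21  5 74] centre off mm [5.5494 1.0078] cw 1.3754691
crop 240 150
7.275 [ 0.5399 -0.0284  0.0779] [ 3.1409 -0.      1.6608] [ 0.1058 -0.4538  6.2351] [-0.1859  0.0476  0.106 ] 0.023982508187731403 20.011426745331846 [-0.6127  0.2775  0.6735  1.9272 -0.2041  1.0042  0.2423]
```

View pics/w5.png

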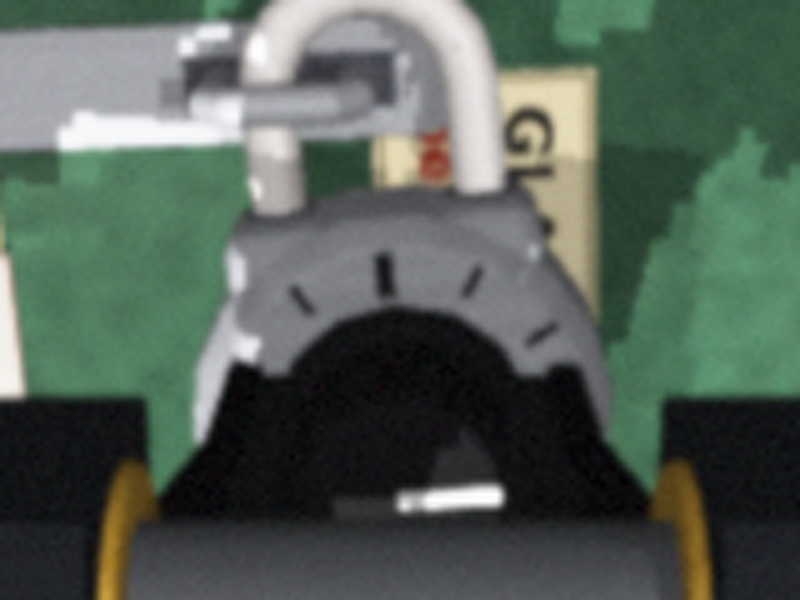

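The lock now stands nearly in line. Mark 0 is at (384,275), the neighbouring marks are at (301,300), (472,282) and (541,333), and the line runs from (398,503) to (503,495).

Run:
```python
from h import *
dial(viewer.calibration("wrist"),240,150,[(398,503),(503,495)],[(384,275),(301,300),(472,282),(541,333)],[0,-1,1,2])
```

```text
lock cw [ 0.53930388 -0.02768877 -0.21314202  0.02082343] res 0.00052252596827582 line 1.3977474499266411 dial 1.6108894731698646
```

Dial is at mark 3 (1.61 against 1.571). The lock has swung 0.08 rad anticlockwise. Release the knob, then descend round the body at the lock's own angle.

drive_tool(
  deltas=[
    [1, 0, 0, 0, 0],
    [1, 0, 0, 0, 0],
    [1, 0, 0, 0, 0],
    [1, 0, 0, 0, -0.06],
    [1, 0, 0, 0, -0.06],
  ],
)

```text
clock: 7.9
tcp_pos: [0.5393, -0.0284, 0.0774]
orientation: [-3.141, -0.0, 1.784]
contact_force: [-0.1, 0.0, 1.1]
opening: 0.066
gripper_force: 0.0
```

Run:
```python
from h import *
o=st(); p,W,c=cloud("wrist"); z=W[...,2]
m=(z>.086)&(z<.097)&(np.hypot(W[...,0]-.539,W[...,1]+.028)<.02)
print(m.sum(),cv2.minEnclosingCircle((W[m][:,:2]*1000).astype(np.float32)))
np.savez("w6.npz",p=p,W=W); cv2.imwrite("pics/w6.png",p)
# staple: points of height 64..70 mm near the expected place
s=(z>.063)&(z<.072)&(np.hypot(W[...,0]-.523,W[...,1]-.011)<.016)&(W[...,1]>.004)
print("staple",s.sum(),cv2.minAreaRect((W[s][:,:2]*1000).astype(np.float32)))
st()
```

```text
7.9 [ 0.5393 -0.0284  0.0774] [-3.1412 -0.      1.7836] [-0.0926  0.0009  1.0534] [-0.0965 -0.0039  0.0025] 0.06599320168146669 0.0 [-0.5949  0.2744  0.6519  1.9272 -0.1961  1.0035  0.358 ]
1049 ((538.936279296875, -27.054597854614258), 12.778944969177246)
staple 300 ((521.8230590820312, 11.767890930175781), (22.69217300415039, 14.401082992553711), 40.04869079589844)
7.95 [ 0.5393 -0.0285  0.0774] [-3.1412  0.      1.7865] [1.0319 0.711  0.8302] [-0.0498  0.02    0.0181] 0.07020529301874752 0.0 [-0.5944  0.2743  0.6515  1.9272 -0.1958  1.0035  0.3608]
```

drive_tool(
  deltas=[
    [1, 0.5, 0, 0, 0],
    [1, 0.5, 0, 7, 0],
    [1, 0, 0, 10, 0],
    [1, 0, 0, 9, 0],
    [1, 0, 0, 0, 0],
  ],
)

```text
clock: 8.57
tcp_pos: [0.5386, -0.0277, 0.0505]
orientation: [-3.14, 0.0, 1.782]
contact_force: [-0.1, 0.9, 0.0]
opening: 0.0872
gripper_force: 0.0
```

drive_tool(
  deltas=[
    [0.5, 0, 0, 0, 0],
    [0.5, 0, 0, 0, 0],
    [0.5, 0, 0, 0, 0],
    [0.5, 0, 0, 0, 0],
    [0.5, 0, 0, 0, 0],
  ],
  newtons=30,
)

```text
clock: 9.2
tcp_pos: [0.5395, -0.0275, 0.0517]
orientation: [3.141, -0.0, 1.782]
contact_force: [-0.1, 0.5, 0.9]
opening: 0.0526
gripper_force: 30.0
```

Run:
```python
from h import *
st()
```

```text
9.2 [ 0.5395 -0.0275  0.0517] [ 3.1412 -0.      1.7818] [-0.0628  0.5369  0.8723] [-0.0541 -0.0571 -0.032 ] 0.05261672746692438 30.000375591334887 [-0.581   0.3115  0.6393  1.9479 -0.2264  0.9527  0.3785]
```

drive_tool(
  deltas=[
    [0.5, 0, 0, 0, 0.04],
    [0.5, 0, 0, 0, 0.04],
    [0.5, 0, 0, 0, 0],
    [0.5, -5, 0, 0, 0],
    [0.5, -5, 0, 0, 0],
  ],
)

```text
clock: 9.82
tcp_pos: [0.5407, -0.0353, 0.0517]
orientation: [3.142, -0.003, 1.704]
contact_force: [-1.0, 9.4, 4.9]
opening: 0.053
gripper_force: 30.0
```

drive_tool(
  deltas=[
    [0.5, -3, 0, 0, 0],
    [0.5, -2, 0, 0, 0],
    [0.5, -2, 0, 0, 0],
    [0.5, -1, 0, 0, 0],
    [0.5, 0, 0, 0, 0],
  ],
)

```text
clock: 10.45
tcp_pos: [0.5417, -0.0428, 0.0517]
orientation: [-3.141, -0.003, 1.704]
contact_force: [-2.2, 7.4, 5.8]
opening: 0.0531
gripper_force: 30.0
```

Run:
```python
from h import *
st()
```

```text
10.45 [ 0.5417 -0.0428  0.0517] [-3.1415 -0.003   1.704 ] [-2.1887  7.416   5.7687] [ 1.7974  0.3745 -0.0135] 0.053100524658745554 30.000950066023506 [-0.5631  0.3227  0.6574  1.9401 -0.2428  0.9576  0.3437]
```

drive_tool(
  deltas=[
    [0.5, -4, 0, 0, 0],
    [0.5, -4, 0, 0, 0],
    [0.5, -4, 0, 0, 0],
    [0.5, -3, 0, 0, 0],
    [0.5, 0, 0, 0, 0],
  ],
)

```text
clock: 11.08
tcp_pos: [0.5433, -0.0555, 0.0516]
orientation: [-3.141, -0.006, 1.705]
contact_force: [-4.3, 15.0, 8.4]
opening: 0.0529
gripper_force: 30.0
```

drive_tool(
  deltas=[
    [0.5, -2, 0, 0, 0],
    [0.5, -1, 0, 0, 0],
    [0.5, 0, 0, 0, 0],
    [0.5, 0, 0, 0, 0],
    [0.5, 0, 0, 0, 0],
  ],
)

```text
clock: 11.7
tcp_pos: [0.5434, -0.0559, 0.0516]
orientation: [-3.14, -0.009, 1.707]
contact_force: [-6.3, 22.7, 12.1]
opening: 0.0529
gripper_force: 30.0
```

Run:
```python
from h import *
st()
```

```text
11.7 [ 0.5434 -0.0559  0.0516] [-3.14   -0.0087  1.7074] [-6.3206 22.697  12.1031] [5.0768 1.4158 0.1011] 0.05291309839336541 30.002059252001345 [-0.5336  0.3316  0.6581  1.9306 -0.2548  0.9641  0.3824]
```

Hard stop after 28.6 mm of travel, as predicted for fully open. I'll ease off and look.

drive_tool(
  deltas=[
    [0.5, 4, 0, 0, 0],
    [0.5, 4, 0, 0, 0],
    [0.5, 2, 0, 0, 0],
    [0.5, 0, 0, 0, 0],
    [0.5, 0, 0, 0, 0],
  ],
)

```text
clock: 12.32
tcp_pos: [0.5429, -0.0544, 0.0517]
orientation: [3.141, 0.001, 1.701]
contact_force: [0.9, -5.5, 3.3]
opening: 0.053
gripper_force: 30.0
```

Run:
```python
from h import *
st(); p,W,c=cloud("wrist"); np.savez("w7.npz",p=p,W=W)
q=proj(c,[.53,0,.06])[0].astype(int); x0,y0=max(q[0]-80,0),max(q[1]-60,0); print(x0,y0)
cv2.imwrite("pics/w7.png",cv2.resize(p[y0:y0+120,x0:x0+160],None,fx=5,fy=5,interpolation=cv2.INTER_CUBIC))
```

```text
12.325 [ 0.5429 -0.0544  0.0517] [3.1413 0.001  1.7007] [ 0.8994 -5.5083  3.2953] [-1.2676 -0.1322  0.0101] 0.052989206654496454 30.00064266147092 [-0.5477  0.3275  0.6627  1.9361 -0.2434  0.9574  0.3605]
230 89
```

View pics/w7.png

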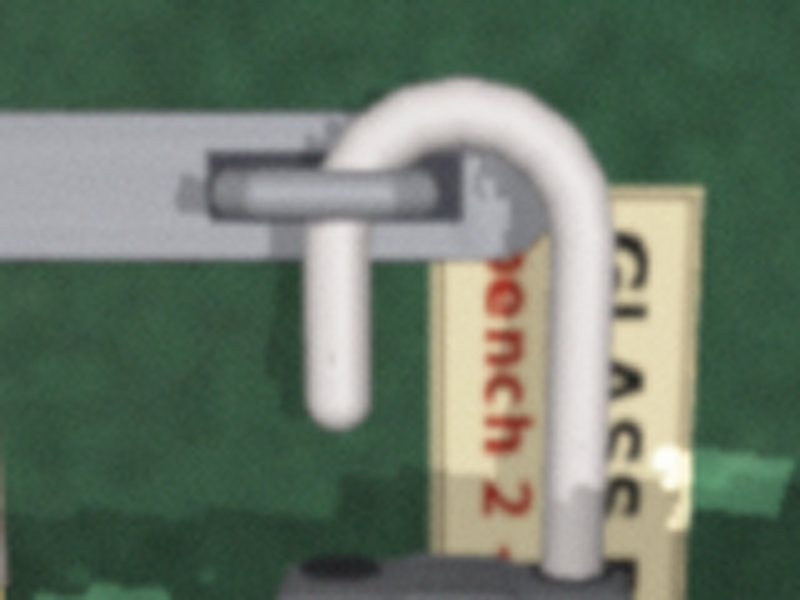

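Shackle is fully out. The free leg tip is at (338,425), the staple bar is centred at (328,193), and the leg runs straight.

Run:
```python
from h import *
c=viewer.calibration("wrist"); o=readout.observe()
f=lambda L,z: onplane(c,[((x+.5)/5-.5+230,(y+.5)/5-.5+89) for x,y in L],z)
s=f([(212,193),(440,193)],.0661); t=f([(338,430)],.0576); lg=f([(338,280),(338,400)],.0611)
y=o["orientation"][2]; T=lambda v:(v[0]*np.cos(y)+v[1]*np.sin(y),v[0]*np.sin(y)-v[1]*np.cos(y))
sc=s.mean(0); print("staple",s,sc,"tip",t)
k=o["tcp_pos"]
print("staple rel tcp (tool x,y)",T(sc-k),"tip",T(t[0]-k),"leg",T(lg[0]-k),T(lg[1]-k))
```

```text
staple [[0.50971412 0.00947946 0.0661    ]
 [0.53214602 0.01239605 0.0661    ]] [0.52093007 0.01093776 0.0661    ] tip [[ 0.52425859 -0.01460574  0.0576    ]]
staple rel tcp (tool x,y) (np.float64(0.06761392379267148), np.float64(-0.013280679169657422)) tip (np.float64(0.041854473632343125), np.float64(-0.013292433880292127)) leg (np.float64(0.05851891128974244), np.float64(-0.012665220774867345)) (np.float64(0.04584619061597859), np.float64(-0.012937725822842338))
```

drive_tool(
  deltas=[
    [0.5, 6, 0, 0, 0],
    [0.5, 8, 0, 0, 0],
    [0.5, 8, 0, 0, 0],
    [0.5, 6, 0, 0, 0],
    [0.5, 3, 0, 0, 0],
  ],
)

```text
clock: 13.0
tcp_pos: [0.5388, -0.0231, 0.0517]
orientation: [3.141, 0.001, 1.701]
contact_force: [-0.1, -6.1, 4.0]
opening: 0.053
gripper_force: 30.0
```

drive_tool(
  deltas=[
    [0.5, 1, 0, 0, 0],
    [0.5, 0, 0, 0, 0],
    [0.5, 0, 0, 0, 0],
    [0.5, 0, 0, 0, 0],
    [0.5, 0, 0, 0, 0],
  ],
)

```text
clock: 13.62
tcp_pos: [0.5387, -0.0222, 0.0517]
orientation: [3.141, 0.0, 1.701]
contact_force: [1.0, -4.7, 3.6]
opening: 0.0528
gripper_force: 30.0
```

Run:
```python
from h import *
o=st(); y=o["orientation"][2]; v=np.array([.5209,.0109])-o["tcp_pos"][:2]
print("staple rel",v[0]*np.cos(y)+v[1]*np.sin(y),v[0]*np.sin(y)-v[1]*np.cos(y))
p,W,c=cloud("wrist"); q=proj(c,[.53,0,.06])[0].astype(int); x0,y0=max(q[0]-80,0),max(q[1]-60,0); print(x0,y0)
cv2.imwrite("pics/w8.png",cv2.resize(p[y0:y0+120,x0:x0+160],None,fx=5,fy=5,interpolation=cv2.INTER_CUBIC))
```

```text
13.625 [ 0.5387 -0.0222  0.0517] [3.1414 0.0005 1.7012] [ 1.0373 -4.7067  3.6415] [-1.2349 -0.1052  0.0088] 0.052759112577825486 30.00085462408606 [-0.6033  0.3118  0.6531  1.9509 -0.2303  0.9525  0.2916]
staple rel 0.035084203727163324 -0.013312519201941098
231 148
```

View pics/w8.png

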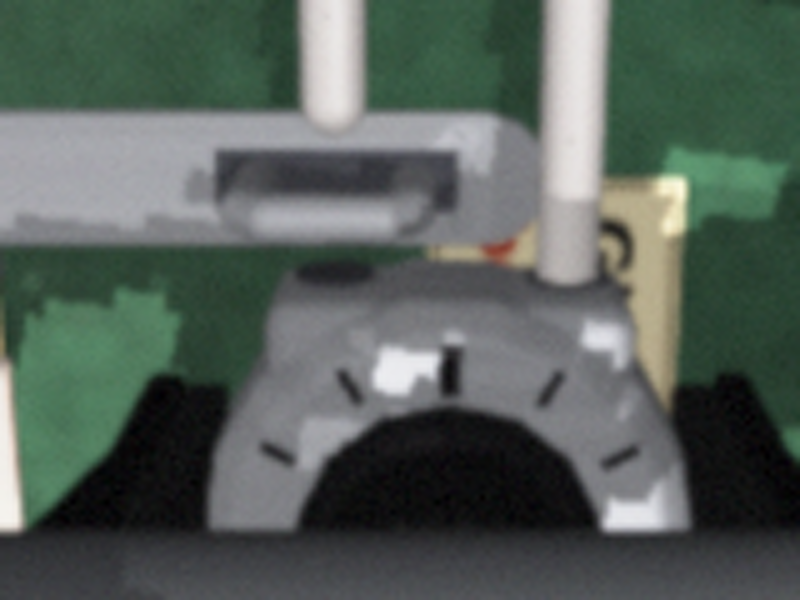

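The staple bar at (325,215) sits in the gap between the leg tip at (333,130) and the shoulder, so I'm lifting.

drive_tool(
  deltas=[
    [0.5, 0, 0, -4, 0],
    [0.5, 0, 0, -7, 0],
    [0.5, 0, 0, -8, 0],
    [0.5, 0, 0, -8, 0],
    [0.5, 0, 0, -8, 0],
  ],
)

```text
clock: 14.3
tcp_pos: [0.5385, -0.0215, 0.0872]
orientation: [3.141, -0.0, 1.702]
contact_force: [0.2, 0.8, -4.5]
opening: 0.0528
gripper_force: 30.0
```

drive_tool(
  deltas=[
    [0.5, 0, 0, -15, 0],
    [0.5, 0, 0, -20, 0],
    [0.5, 0, 0, -20, 0],
    [0.5, 0, 0, -15, 0],
    [0.5, 0, 0, -5, 0],
  ],
)

```text
clock: 14.92
tcp_pos: [0.539, -0.0216, 0.1627]
orientation: [3.14, -0.0, 1.702]
contact_force: [0.6, 0.2, -5.5]
opening: 0.0527
gripper_force: 30.0
```

drive_tool(
  deltas=[
    [0.5, 0, 0, 0, 0],
    [0.5, 0, 0, 0, 0],
    [0.5, 0, 0, 0, 0],
    [0.5, 0, 0, 0, 0],
    [0.5, 0, 0, 0, 0],
  ],
)

```text
clock: 15.55
tcp_pos: [0.5384, -0.0216, 0.1614]
orientation: [-3.141, 0.0, 1.702]
contact_force: [0.6, 0.7, -4.5]
opening: 0.053
gripper_force: 30.0
```

Run:
```python
from h import *
o=st(); p,W,c=cloud("wrist"); z=W[...,2]
cv2.imwrite("pics/w9.png",p)
m=(z>.14)&(z<.2)&(W[...,1]>.005)&(W[...,1]<.06)&(np.abs(W[...,0]-.53)<.04)
print("shackle pts",m.sum(),W[m].min(0),W[m].max(0),np.median(z[m]))
```

```text
15.55 [ 0.5384 -0.0216  0.1614] [-3.1413  0.0001  1.7017] [ 0.6068  0.6756 -4.4622] [-0.106  -0.0096  0.0224] 0.05300131939908014 29.999249507091008 [-0.6614  0.1674  0.6907  1.8449 -0.1154  1.1698  0.1986]
shackle pts 2533 [0.5143 0.005  0.1639] [0.5538 0.0564 0.1795] 0.16981126827566756
```

View pics/w9.png

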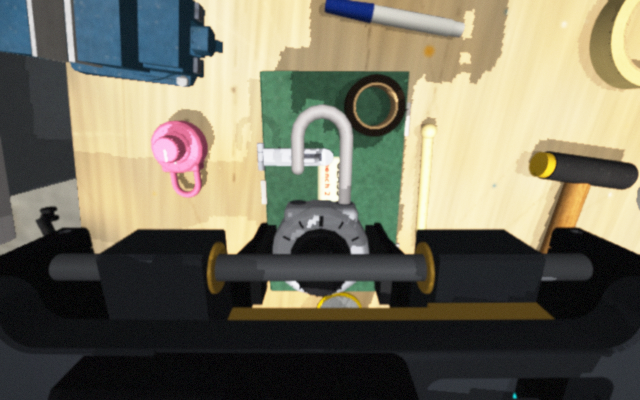

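The open lock hangs level in the fingers (shackle at (322,150), staple free below it). Its underside is about 110 mm above the lid, and the surrounding things are undisturbed.

```bash
python3 -c "
from plant import ticket; print(ticket.job_done())"
```

```text
the job is handed in; nothing more can be done
None
```

The lock was dialled to mark 5 and back to mark 3, opened and slipped off the staple. I handed the job in at about 16 s with the open lock held still and level about 110 mm above the lid; no verdict was returned.

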